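# Make up two orders at the dispensary bench

## Task

Make up the two orders waiting on the pharmacy bench: the slim amber syrup bottle and the measuring cup go in the two-compartment tray, and the long tablet carton, the small ointment jar and the dropper bottle in the three-compartment tray. Put one item in each compartment, with the carton lying in the long one as it lies now, and set each down upright on the tray's floor without dropping it. Leave the wide amber jar, the large white tub and the short carton standing where they are.

Things in the scene. Friction and masses are not known exactly. Their poses are not given: they have to be found in the camera images.
- tray_two: Narrow two-compartment tray: open, grey plastic, loose (0.35 kg), 76 (its x) x 149 mm (its y) outside, 5 mm lip round the rim, 28 mm high, walls 3, floor 4 mm thick. A 3 mm divider, 26 mm high, leaves two compartments 70 x 70 mm inside, centred at x, y = (0, +36.5) and (0, -36.5) mm. Origin: centre of underside, z up.
- tray_three: Nearly square three-compartment tray: open, grey plastic, loose (0.35 kg), 136 (its x) x 157 mm (its y) outside, 5 mm lip, 28 mm high, walls 3, floor 4, dividers (in a T) 3 mm thick, 26 high. Inside: long compartment 130 x 74 mm centred at x, y = (0, +38.5) mm; two small ones 63.5 x 74 mm at (+33.25, -38.5) and (-33.25, -38.5). Origin: centre of underside, z up.
- syrup: Syrup bottle: slim round amber glass bottle with paper label and white screw cap, 95 mm tall, about 0.18 kg. Straight body 46 mm in diameter from the bottom to 62 mm up, then a shoulder; cap 29 mm in diameter from 77 to 95 mm up. Origin: centre of the underside, z up along the axis.
- cup: Measuring cup: open white plastic beaker with short black graduation marks on one side, 55 mm tall, 46 mm in diameter at the rim and 41 mm at the foot, wall 3 mm, about 20 g, standing upright. Origin: centre of the underside, z up along the axis.
- carton: Long tablet carton: white card box lying flat, 104 mm (its x) by 46 mm (its y) by 52 mm high, with a grey band on its long sides, about 80 g; gripped across its y. Origin: centre of the underside, z up along the axis.
- ointment: Ointment jar: small squat white jar with a screw lid, 50 mm tall; lid 42 mm in diameter from 32 to 50 mm up, the jar below it 40 mm, about 70 g. Origin: centre of the underside, z up along the axis.
- dropper: Dropper bottle: the slimmest, small amber glass bottle with paper label, white cap and black teat, 82 mm tall, about 50 g. Straight body 32 mm in diameter from the bottom to 46 mm up; cap 21 mm in diameter from 55 to 67 mm up, teat 10 mm in diameter above it. Origin: centre of the underside, z up along the axis.
- tablet_jar: Other stock, to be left alone: wide amber tablet jar with a wide white cap, 64 mm in diameter, 84 mm tall, 0.2 kg. Origin: centre of the underside, z up along the axis.
- tub: Other stock, to be left alone: large white tub with a screw lid, 68 mm in diameter, 76 mm tall, 0.2 kg. Origin: centre of the underside, z up along the axis.
- small_carton: Other stock, to be left alone: short white carton, 62 (its x) by 40 (its y) by 45 mm high, 50 g. Origin: centre of the underside, z up along the axis.
Things that resemble listed ones, but are neither listed nor needed, are in the scene too. Leave any red look-alike of the cup alone. What is shaped like the syrup but red is not meant.

How it is judged:
By the outcome, as a careful person would: the job done as asked, in the order asked, and still so for the second after the job is handed in, with the robot touching nothing.
It also fails if it takes over 112 s, if anything falls off the work surface, if the arm or the gripper's body presses on something with over 40 N, if the wrist force passes 120 N, or if a joint passes its speed limit or range.

## Robot

A 6-joint arm with a two-finger parallel gripper is mounted at the origin on the work surface. World frame = base frame: x ahead of the robot, y to its left, z up, the work surface at z = 0. Lengths are in mm, angles in rad, forces in N, time in s.
With the tool pointing down it reaches from about 350 to 875 mm from the base axis. Payload 4.2 kg.
Tool frame: the origin (TCP) lies on the centre line of the jaws, within the pads' length; the fingertips stand ahead of it and the grasp point (between the pads) lies 2 mm behind it (env.tips_ahead is the z of the fingertips in the tool frame, in mm); z points along the fingers, y is the line along which they close (so a half turn about z gives the same grasp; the last joint's range is limited). The gripper opens to 87 mm and grips with 3 to 60 N. Pads are 19 mm wide; open, the fingers measure 117 mm over their backs; the gripper's body (75 mm by 190 mm) begins 51 mm behind the grasp point.
Start: joints at [-1.084, 0.385, 0.008, 0, -1.194, -0.259], TCP at [141.164, -608.828, 239.55] pointing down, gripper open.
Joint ranges: [-3.14, 3.14], [-1.21, 2.06], [-1.07, 1.41], [-3.16, 2.05], [-2.99, -0.16], [-3.1, 3.1]. Speed limits (rad/s): [2.79, 2.79, 3.14, 3.14, 3.14, 3.14].

## Interface

Orientations are given as a rotation vector (axis times angle).
In Python, from workcell import status, get_image, workorder, env gives the robot as it stands.
- The arm moves only by the tool drive_tool, never from a script. Its argument "deltas" is one flat list of numbers, 7 for each row, row after row: the shift along the tool's x, y, z in cm, then the turn, a rotation vector about the tool's x, y, z in degrees, then the closure, from 0 (fully open) to 1 (shut). A call has exactly 10 rows; each row is the pose to reach, as a shift and turn from the pose commanded when the call began, along the tool's axes at that moment; what a row does not reach only later rows make up. A row lasts 1/10 s, in which the tool goes at most 50 mm and 8.59 degrees, less where a joint would pass 70% of its speed; a pose out of reach is approached as far as the arm can. A call with a gripper value outside its range is refused whole. The fingers move at their own pace and stop on an object; "force" is the grip in N (left out, the last holds). Time passes only in rows, so rows that repeat a pose let the fingers close, or fill a call up. It gives the time, the measured TCP pose, the force, the opening and the grip force at its end, in the units of the state.
- status.state(): the state, without advancing time (a new reading comes with each control period).
- get_image(name): name is "scene" or "top" or "wrist"; returns a dict with "frame" (480x640x3 uint8, blue, green, red), "intrinsics" (3x3 intrinsics, pixels), "rvec" (rotation vector, rad) and "tvec" (3), from world to camera coordinates, as OpenCV has them; the wrist camera has in their place "hand_eye" (4x4, takes a point from camera to tool coordinates, whose origin is the TCP and whose axes are the flange's). Camera axes: x right, y down, z forward; pixel columns grow to the right and rows downward; lengths in mm; the calibration is good to about 2 mm. A picture is of the moment at which its call begins: read the wrist's pose just before it. There is no depth.
- workorder.hand_in(): hands the job in; it is judged then, once.
The state is a dict: "time": time; "joint_pos": joint angles; "joint_velocities": joint speeds; "tau": joint torques, N m; "tool_pos": TCP position; "eef_rot": TCP orientation; "wrist_force": force on the tool from outside, world axes, zero at the start; "moment": the same for the moment, N m; "finger_gap": finger opening in mm; "grip_force": force on a finger pad.
Only numpy, scipy, OpenCV 4.12 (cv2) and the standard library are available. Lean on these libraries where they do the work, as an engineer would, in place of code of your own. Each camera call takes 0.05 s, during which the arm holds its last target. There are 200 camera calls.

## Working session

There is one attempt and no reset: what is moved stays moved. The work goes in short steps, Python scripts to look and compute and a tool call to move; the robot and the scene stay as the last step left them, time stands still between calls to the robot, and variables do not carry over. Pictures are saved under pics/ and viewed, at most 14 in all, crops included, and the job is handed in when it is done.

Besides the shell and the picture viewer there is one more tool, called after "Emit:" as name(argument=value, ...), one argument or row to a line, values as JSON. drive_tool: Moves the arm, as the interface text tells. Its arguments: {"type":"object","properties":{"deltas":{"type":"array","items":{"type":"number"}},"force":{"type":"number"}},"required":["deltas"]}

```bash
mkdir -p pics; cat > h.py <<'E'
import numpy as np, cv2
from workcell import status, get_image, workorder, env
def save(n,f):
    im=get_image(n); cv2.imwrite('pics/'+f,im['frame']); np.savez('pics/'+f+'.npz',**{k:v for k,v in im.items()}); return im
def ray(im,u,v,z):
    K=np.array(im['intrinsics']);R=cv2.Rodrigues(np.array(im['rvec'],float))[0];t=np.array(im['tvec'],float).ravel()
    d=R.T@np.linalg.inv(K)@[u,v,1];c=-R.T@t
    return c+d*(z-c[2])/d[2]
E
python3 - <<'E'
from h import *
a=save('top','top.png');b=save('scene','scene.png')
print(status.state(),env.tips_ahead)
for i in(a,b):print(i['intrinsics'],i['rvec'],i['tvec'])
E
```

```text
{'time': 0.1, 'joint_pos': array([-1.08440729e+00,  3.85509970e-01,  6.75560114e-03, -4.20608777e-04,
       -1.19399692e+00, -2.58603603e-01]), 'joint_velocities': array([-0.00057555, -0.00154844,  0.0036454 ,  0.00062985, -0.00150831,
       -0.00049714]), 'tau': array([-3.48111735e-04, -3.91688919e+01,  1.87936395e+01,  4.23192635e+00,
        1.34857156e-02, -7.19247237e-05]), 'tool_pos': array([ 141.04054194, -608.36114184,  238.550095  ]), 'eef_rot': array([ 3.56749728e-01, -3.12092008e+00, -3.08341461e-03]), 'wrist_force': array([-0.31408924, -0.44286046, -0.04402606]), 'moment': array([-0.0166193 ,  0.03036005,  0.02254473]), 'grip_force': 0.0, 'finger_gap': 87.07559657411522} 17.0
[[453.7120914   0.        315.8111075]
 [  0.        453.7120914 242.2685247]
 [  0.          0.          1.       ]] [ 2.15028511 -2.16625333  0.12645504] [   3.77219421  482.29077697 1000.75617367]
[[605.01829134   0.         322.05868138]
 [  0.         605.01829134 221.28929148]
 [  0.           0.           1.        ]] [ 0.8810195   2.47592522 -1.17580209] [ 365.18979042 -168.99772961 1442.82629575]
```

View pics/top.png

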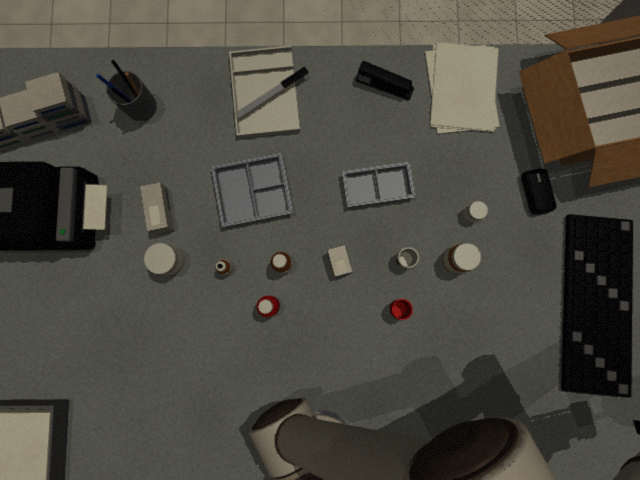

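View pics/scene.png

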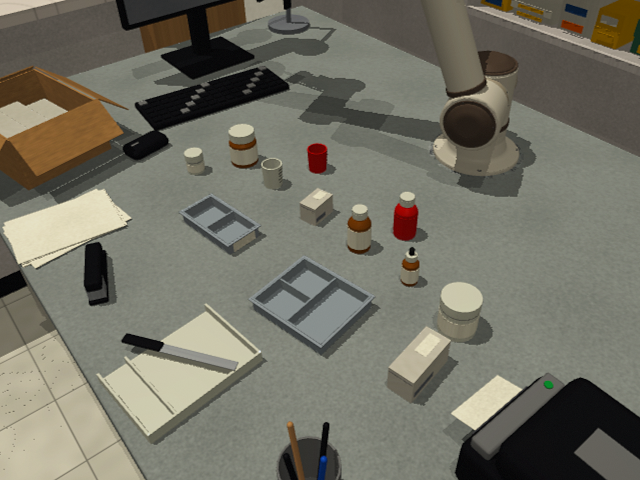

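The top view shows the two trays at (252,190) and (378,185), carton (155,207), dropper (222,267), syrup (281,262), cup (407,258), ointment (477,211). The stock is the tub (161,260), tablet jar (462,258) and short carton (340,261), and the red look-alikes are at (267,306) and (401,310). I'll enlarge it for measuring.

```bash
python3 - <<'E'
import cv2
a=cv2.imread('pics/top.png')
cv2.imwrite('pics/c1.png',cv2.convertScaleAbs(cv2.resize(a[145:285,130:330],None,fx=4,fy=4,interpolation=cv2.INTER_CUBIC),alpha=1.5))
cv2.imwrite('pics/c2.png',cv2.convertScaleAbs(cv2.resize(a[145:285,310:510],None,fx=4,fy=4,interpolation=cv2.INTER_CUBIC),alpha=1.5))
E
```

```text
(no output)
```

View pics/c1.png

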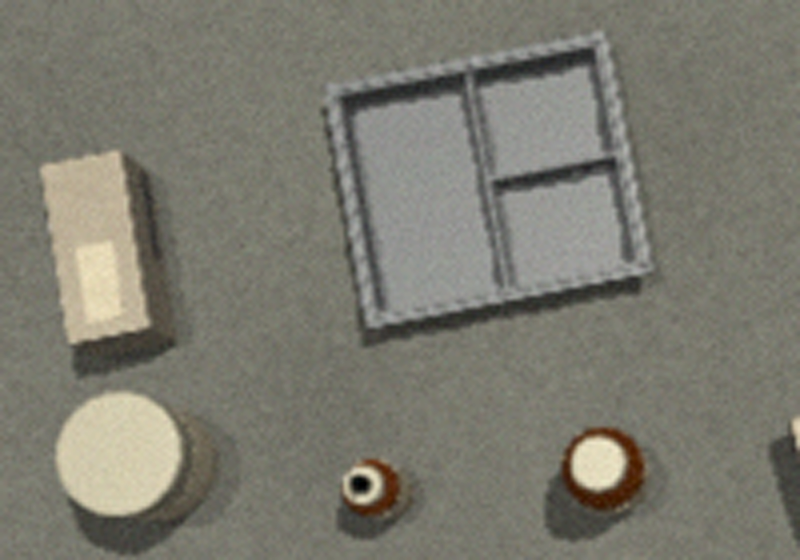

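View pics/c2.png

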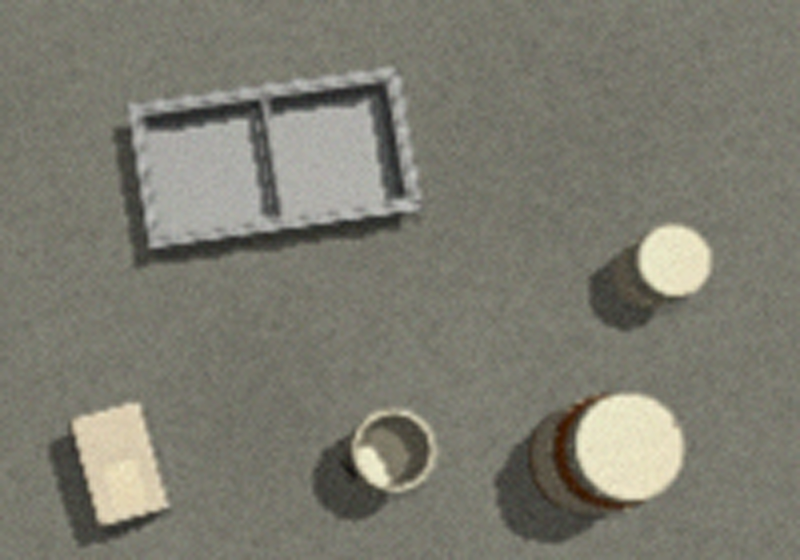

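Crop 1 (4x, offset 130,145) shows the three-tray corners at (330,88), (605,36), (652,270), (370,328). The carton top corners are at (42,165), (122,152), (152,328), (72,346), the teat at (360,484) and the syrup cap at (598,464).

Crop 2 (offset 310,145) shows the two-tray corners at (130,104), (398,70), (420,208), (150,248). The cup rim is at (394,450) and the ointment lid at (675,261).

```bash
python3 - <<'E'
from h import *
im=dict(np.load('pics/top.png.npz',allow_pickle=True))
P=lambda o,p,z:ray(im,o+(p[0]+.5)/4-.5,145+(p[1]+.5)/4-.5,z)[:2]
def box(n,o,ps,z):
    q=np.array([P(o,p,z) for p in ps]);e=np.roll(q,-1,0)-q
    print(n,q.mean(0).round(1),'len',np.linalg.norm(e,axis=1).round(),'ang',np.degrees(np.arctan2(e[:,1],e[:,0])).round(1))
box('three',130,[(330,88),(605,36),(652,270),(370,328)],28)
box('two',310,[(130,104),(398,70),(420,208),(150,248)],28)
box('carton',130,[(42,165),(122,152),(152,328),(72,346)],52)
box('small',310,[(72,420),(138,403),(170,507),(102,525)],45)
for n,o,p,z in [('drop',130,(360,484),82),('syr',130,(598,464),95),('tub',130,(119,454),76),('cup',310,(394,450),55),('oint',310,(675,261),50),('tab',310,(629,447),84)]:print(n,P(o,p,z).round(1))
print('red',ray(im,267,306,95),ray(im,401,310,55))
print(cv2.Rodrigues(status.state()['eef_rot'])[0].round(3))
w=get_image('wrist');print(w['intrinsics'],w['hand_eye'])
E
```

```text
three [606.  146.5] len [162. 141. 164. 143.] ang [ -79.4 -168.9  101.4   10.3]
two [ 616.9 -144.8] len [157.  82. 157.  85.] ang [ -83.  -173.    98.1    6.9]
carton [563.2 362.7] len [ 45. 103.  45. 105.] ang [ -81.  -168.7  102.5   11.4]
small [439.1 -52.7] len [38. 61. 39. 61.] ang [ -75.9 -163.8  104.4   15.3]
drop [427.1 206.3]
syr [435.9  77.8]
tub [444.7 338. ]
cup [ 444.7 -202.8]
oint [ 550.1 -364.4]
tab [ 442.9 -322.5]
red [341.0788874  102.94006897  95.        ] [ 329.64024315 -183.75470071   55.        ]
[[-0.974 -0.226 -0.001]
 [-0.226  0.974  0.002]
 [ 0.     0.002 -1.   ]]
[[413.21504166   0.         315.59165071]
 [  0.         413.21504166 243.9225759 ]
 [  0.           0.           1.        ]] [[ 1.27363400e-03 -9.65534263e-01 -2.60272865e-01  7.19658149e+01]
 [ 9.99999162e-01  1.29012454e-03  1.07477518e-04 -6.13144619e-01]
 [ 2.32011183e-04 -2.60272784e-01  9.65535097e-01 -1.44805562e+02]
 [ 0.00000000e+00  0.00000000e+00  0.00000000e+00  1.00000000e+00]]
```

```bash
cat > p.py <<'E'
import sys,numpy as np
# p.py cx cy cz cyaw  tx ty tz tyaw : move from commanded to target (yaw=angle of tool y, deg)
c=np.array(sys.argv[1:],float).reshape(-1,4);a=np.radians(c[0,3])
X=np.array([-np.sin(a),np.cos(a)]);Y=np.array([np.cos(a),np.sin(a)])
for t in c[1:]:
    d=t-c[0];print((d[:2]@X/10).round(2),(d[:2]@Y/10).round(2),(-d[2]/10).round(2),'turn',(-d[3]).round(1))
E
python3 - <<'E'
from h import *
T=dict(np.load('pics/top.png.npz',allow_pickle=True));S=dict(np.load('pics/scene.png.npz',allow_pickle=True))
def Pm(i):return i['intrinsics']@np.c_[cv2.Rodrigues(i['rvec'])[0],i['tvec']]
for n,a,b in [('led',(62,232),(548,384)),('labR_top',(107,185),(452,415)),('labR_bot',(106,229),(495,378)),('carton',(155,207),(430,345))]:
    x=cv2.triangulatePoints(Pm(T),Pm(S),np.float64(a),np.float64(b)).ravel();print(n,(x[:3]/x[3]).round())
for z in(40,70,110):print(z,ray(T,98,250,z).round(),ray(T,75,245,z).round())
for n,t,h in [('three',(606,146.5,10.8),[(0,38.5),(33.25,-38.5),(-33.25,-38.5)]),('two',(616.9,-144.8,7.3),[(0,36.5),(0,-36.5)])]:
    a=np.radians(t[2])
    for x,y in h:print(n,x,y,round(t[0]+x*np.cos(a)-y*np.sin(a),1),round(t[1]+x*np.sin(a)+y*np.cos(a),1))
E
python3 p.py 141 -609 239.5 103  450 -250 239.5 150  436 78 200 187
```

```text
led [500. 536. 103.]
labR_top [611. 469.  57.]
labR_bot [514. 466.  53.]
carton [553. 364.  61.]
40 [467. 489.  40.] [479. 541.  40.]
70 [464. 474.  70.] [475. 525.  70.]
110 [460. 455. 110.] [471. 504. 110.]
three 0 38.5 598.8 184.3
three 33.25 -38.5 645.9 114.9
three -33.25 -38.5 580.6 102.5
two 0 36.5 612.3 -108.6
two 0 -36.5 621.5 -181.0
-38.18 28.03 -0.0 turn -47.0
-44.2 60.3 3.95 turn -84.0
```

Emit:
drive_tool(
  deltas=[-38.2, 28, 0, 0, 0, -47, 0, -38.2, 28, 0, 0, 0, -47, 0, -38.2, 28, 0, 0, 0, -47, 0, -38.2, 28, 0, 0, 0, -47, 0, -38.2, 28, 0, 0, 0, -47, 0, -38.2, 28, 0, 0, 0, -47, 0, -38.2, 28, 0, 0, 0, -47, 0, -38.2, 28, 0, 0, 0, -47, 0, -38.2, 28, 0, 0, 0, -47, 0, -38.2, 28, 0, 0, 0, -47, 0],
)

```text
time: 1.15
tool_pos: [452.0, -247.0, 239.4]
eef_rot: [-1.576, 2.717, 0.0]
wrist_force: [0.2, -0.5, 0.2]
finger_gap: 86.9
grip_force: 0.0
```

```bash
python3 p.py 450 -250 239.5 150  436 78 200 187
```

```text
-27.71 17.61 3.95 turn -37.0
```

Emit:
drive_tool(
  deltas=[-27.7, 17.6, 4, 0, 0, -37, 0, -27.7, 17.6, 4, 0, 0, -37, 0, -27.7, 17.6, 4, 0, 0, -37, 0, -27.7, 17.6, 4, 0, 0, -37, 0, -27.7, 17.6, 4, 0, 0, -37, 0, -27.7, 17.6, 4, 0, 0, -37, 0, -27.7, 17.6, 4, 0, 0, -37, 0, -27.7, 17.6, 4, 0, 0, -37, 0, -27.7, 17.6, 4, 0, 0, -37, 0, -27.7, 17.6, 4, 0, 0, -37, 0],
)

```text
time: 2.15
tool_pos: [435.7, 77.4, 199.5]
eef_rot: [2.353, -2.081, -0.0]
wrist_force: [-0.6, -0.8, -0.1]
finger_gap: 87.1
grip_force: 0.0
```

```bash
cat >> h.py <<'E'
def wrist(f):
    s=status.state();w=save('wrist',f);R=cv2.Rodrigues(s['eef_rot'])[0]
    T=np.eye(4);T[:3,:3]=R;T[:3,3]=s['tool_pos'];return w,T@w['hand_eye'],s
def wpx(w,M,p):
    q=np.linalg.inv(M)@[*p,1];q=w['intrinsics']@q[:3];return (q[:2]/q[2])
def wray(w,M,u,v,z):
    d=M[:3,:3]@np.linalg.inv(w['intrinsics'])@[u,v,1];c=M[:3,3];return c+d*(z-c[2])/d[2]
def yaw(s):
    y=cv2.Rodrigues(s['eef_rot'])[0][:,1];return np.degrees(np.arctan2(y[1],y[0]))%360
E
python3 - <<'E'
from h import *
w,M,s=wrist('w1.png');np.save('M1.npy',M);print(s['tool_pos'],yaw(s),wpx(w,M,(436,78,95)),wpx(w,M,(436,78,0)),s['joint_pos'])
E
```

```text
[435.71778685  77.44356591 199.51312582] 187.0079568591155 [313.45013337 251.78436978] [313.97944652 220.68772988] [ 5.45335350e-01  1.08749163e-01 -4.77016469e-01 -7.12635108e-06
 -9.85387672e-01 -4.23019468e-01]
```

View pics/w1.png

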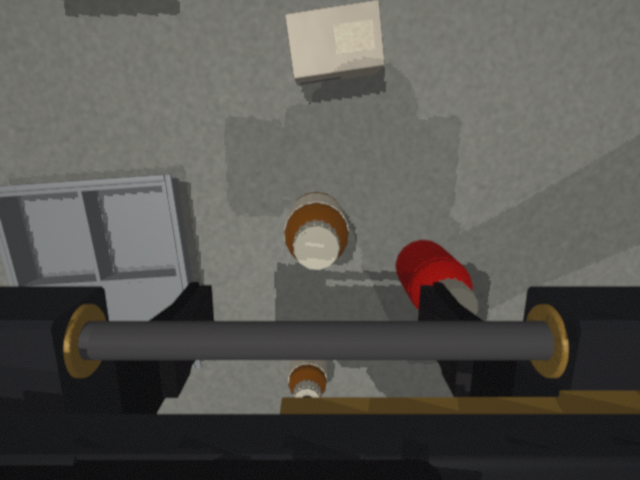

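The syrup cap is at (316,247), 5 px from the predicted (313,252), and the red bottle's cap is near (460,295).

```bash
python3 - <<'E'
from h import *
w=dict(np.load('pics/w1.png.npz'));M=np.load('M1.npy')
print(wray(w,M,316,247,95),wray(w,M,460,293,95),wray(w,M,306,392,70))
E
python3 p.py 436 78 199.5 187 437.5 77 48 187
```

```text
[434.79586996  74.70848614  95.        ] [338.73810557  93.83395843  95.        ] [427.31886994 196.12473257  70.        ]
0.12 -0.14 15.15 turn -0.0
```

Emit:
drive_tool(
  deltas=[0.2, 0, 3, 0, 0, 0, 0, 0.2, 0, 6.5, 0, 0, 0, 0, 0.2, 0, 10, 0, 0, 0, 0, 0.2, 0, 12.5, 0, 0, 0, 0, 0.2, 0, 14, 0, 0, 0, 0, 0.2, 0, 14.8, 0, 0, 0, 0, 0.2, 0, 15.1, 0, 0, 0, 0, 0.2, 0, 15.1, 0, 0, 0, 0, 0.2, 0, 15.1, 0, 0, 0, 1, 0.2, 0, 15.1, 0, 0, 0, 1],
  force=20,
)

```text
time: 3.2
tool_pos: [436.6, 76.4, 49.4]
eef_rot: [-2.352, 2.079, -0.001]
wrist_force: [0.9, 1.0, 0.1]
finger_gap: 78.1
grip_force: 0.0
```

```bash
python3 p.py 436 76 48.5 187 436 76 170 187 612.3 -108.6 170 187.3 612.3 -108.6 54 187.3
```

```text
0.0 0.0 -12.15 turn -0.0
20.47 -15.25 -12.15 turn -0.3
20.47 -15.25 -0.55 turn -0.3
```

Emit:
drive_tool(
  deltas=[0, 0, 0, 0, 0, 0, 1, 0, 0, 0, 0, 0, 0, 1, 0, 0, 0, 0, 0, 0, 1, 0, 0, 0, 0, 0, 0, 1, 0, 0, 0, 0, 0, 0, 1, 0, 0, 0, 0, 0, 0, 1, 0, 0, 0, 0, 0, 0, 1, 0, 0, 0, 0, 0, 0, 1, 0, 0, 0, 0, 0, 0, 1, 0, 0, 0, 0, 0, 0, 1],
)

```text
time: 4.2
tool_pos: [436.0, 76.1, 48.6]
eef_rot: [2.354, -2.081, -0.0]
wrist_force: [-2.0, 0.6, 3.3]
finger_gap: 45.5
grip_force: 20.0
```

Emit:
drive_tool(
  deltas=[0, 0, -1, 0, 0, 0, 1, 0, 0, -4, 0, 0, 0, 1, 0, 0, -8, 0, 0, 0, 1, 2, -1.5, -11, 0, 0, 0, 1, 5.5, -4, -12, 0, 0, 0, 1, 9, -6.7, -12, 0, 0, 0, 1, 12.5, -9.3, -12, 0, 0, 0, 1, 16, -12, -12, 0, 0, 0, 1, 19, -14.2, -12, 0, 0, 0, 1, 20.5, -15.2, -12, 0, 0, 0, 1],
)

```text
time: 5.2
tool_pos: [613.7, -111.2, 167.9]
eef_rot: [2.351, -2.084, 0.0]
wrist_force: [-1.1, 0.2, -1.7]
finger_gap: 45.3
grip_force: 20.0
```

```bash
python3 - <<'E'
from h import *
w,M,s=wrist('w2.png');np.save('M2.npy',M);print(s['tool_pos'],yaw(s),s['wrist_force'],s['finger_gap'])
a=np.radians(7.3);R=np.array([[np.cos(a),-np.sin(a)],[np.sin(a),np.cos(a)]])
for x,y in [(-38,-74.5),(38,-74.5),(38,74.5),(-38,74.5)]:
  print(wpx(w,M,(*(R@[x,y]+[616.9,-144.8]),28)).round())
E
```

```text
[ 613.68457857 -111.22621234  167.90485501] 186.90231847549452 [-1.12508395  0.22228101 -1.66123671] 45.349186100548934
[374.  74.]
[256.  74.]
[264. 291.]
[368. 291.]
```

View pics/w2.png

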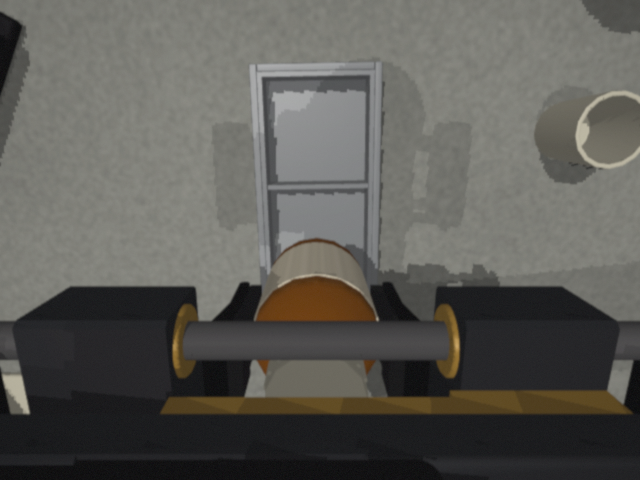

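The tray rim corners are at (250,65) and (382,62), within about 2 mm of the prediction. The bottle hangs upright, centred between the pads.

Emit:
drive_tool(
  deltas=[0, 0, 2, 0, 0, 0, 1, 0, 0, 5, 0, 0, 0, 1, 0, 0, 8, 0, 0, 0, 1, 0, 0, 9.6, 0, 0, 0, 1, 0, 0, 10.6, 0, 0, 0, 1, 0, 0, 11.1, 0, 0, 0, 1, 0, 0, 11.4, 0, 0, 0, 1, 0, 0, 11.5, 0, 0, 0, 1, 0, 0, 11.55, 0, 0, 0, 1, 0, 0, 11.6, 0, 0, 0, 1],
)

```text
time: 6.25
tool_pos: [612.6, -108.7, 53.3]
eef_rot: [-2.353, 2.08, -0.002]
wrist_force: [0.1, -0.5, -3.3]
finger_gap: 45.3
grip_force: 20.0
```

Emit:
drive_tool(
  deltas=[0, 0, 0, 0, 0, 0, 1, 0, 0, 0.05, 0, 0, 0, 1, 0, 0, 0.05, 0, 0, 0, 1, 0, 0, 0.1, 0, 0, 0, 1, 0, 0, 0.1, 0, 0, 0, 1, 0, 0, 0.1, 0, 0, 0, 1, 0, 0, 0.1, 0, 0, 0, 1, 0, 0, 0.1, 0, 0, 0, 1, 0, 0, 0.1, 0, 0, 0, 1, 0, 0, 0.1, 0, 0, 0, 1],
)

```text
time: 7.25
tool_pos: [612.3, -108.7, 52.6]
eef_rot: [-2.354, 2.08, -0.001]
wrist_force: [-2.6, 0.4, 5.3]
finger_gap: 45.4
grip_force: 20.0
```

Emit:
drive_tool(
  deltas=[0, 0, 0, 0, 0, 0, 0, 0, 0, 0, 0, 0, 0, 0, 0, 0, 0, 0, 0, 0, 0, 0, 0, 0, 0, 0, 0, 0, 0, 0, 0, 0, 0, 0, 0, 0, 0, 0, 0, 0, 0, 0, 0, 0, -1, 0, 0, 0, 0, 0, 0, -4, 0, 0, 0, 0, 0, 0, -8, 0, 0, 0, 0, 0, 0, -12, 0, 0, 0, 0],
)

```text
time: 8.25
tool_pos: [611.9, -108.8, 173.4]
eef_rot: [2.354, -2.08, -0.0]
wrist_force: [1.1, 0.5, -0.4]
finger_gap: 87.1
grip_force: 0.0
```

```bash
python3 p.py 612 -109 171.5 187 444.5 -204 171.5 187 444.5 -204 47 187; python3 p.py 444.5 -204 47 187 621.5 -181 170 187
```

```text
7.39 17.78 -0.0 turn -0.0
7.39 17.78 12.45 turn -0.0
-0.13 -17.85 -12.3 turn -0.0
```

Emit:
drive_tool(
  deltas=[1.5, 3.6, 0, 0, 0, 0, 0, 3, 7.2, 0, 0, 0, 0, 0, 5, 12, 0, 0, 0, 0, 0, 6.5, 15.5, 0, 0, 0, 0, 0, 7.4, 17.8, 0, 0, 0, 0, 0, 7.4, 17.8, 2, 0, 0, 0, 0, 7.4, 17.8, 4, 0, 0, 0, 0, 7.4, 17.8, 4, 0, 0, 0, 0, 7.4, 17.8, 4, 0, 0, 0, 0, 7.4, 17.8, 4, 0, 0, 0, 0],
)

```text
time: 9.25
tool_pos: [445.5, -204.1, 132.8]
eef_rot: [-2.354, 2.079, -0.003]
wrist_force: [0.1, -0.4, -0.2]
finger_gap: 86.8
grip_force: 0.0
```

```bash
python3 - <<'E'
from h import *
w=dict(np.load('pics/w2.png.npz'));M=np.load('M2.npy')
print(wray(w,M,613,130,55))
w,M,s=wrist('w3.png');print(s['tool_pos'],wpx(w,M,(444.7,-202.8,55)))
f=w['frame'];cv2.imwrite('pics/w3c.png',f[100:360,150:480])
E
```

```text
[ 444.13113183 -205.81116094   55.        ]
[ 445.53872318 -204.07287889  132.78899864] [315.37129707 266.45290599]
```

View pics/w3c.png

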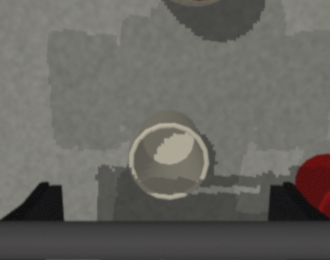

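The cup rim is centred at full-image (319,260), within 3 mm of the plan and midway between the fingers.

Emit:
drive_tool(
  deltas=[0.15, 0, 2, 0, 0, 0, 0, 0.15, 0, 4.5, 0, 0, 0, 0, 0.15, 0, 6.5, 0, 0, 0, 0, 0.15, 0, 7.8, 0, 0, 0, 0, 0.15, 0, 8.4, 0, 0, 0, 0, 0.15, 0, 8.4, 0, 0, 0, 0, 0.15, 0, 8.4, 0, 0, 0, 1, 0.15, 0, 8.4, 0, 0, 0, 1, 0.15, 0, 8.4, 0, 0, 0, 1, 0.15, 0, 8.4, 0, 0, 0, 1],
  force=6,
)

```text
time: 10.3
tool_pos: [445.0, -205.5, 48.1]
eef_rot: [-2.353, 2.08, -0.001]
wrist_force: [0.1, -0.0, -0.3]
finger_gap: 63.0
grip_force: 0.0
```

Emit:
drive_tool(
  deltas=[0, 0, 0, 0, 0, 0, 1, 0, 0, 0, 0, 0, 0, 1, 0, 0, 0, 0, 0, 0, 1, 0, 0, 0, 0, 0, 0, 1, 0, 0, 0, 0, 0, 0, 1, 0, 0, 0, 0, 0, 0, 1, 0, 0, 0, 0, 0, 0, 1, 0, 0, 0, 0, 0, 0, 1, 0, 0, 0, 0, 0, 0, 1, 0, 0, 0, 0, 0, 0, 1],
)

```text
time: 11.3
tool_pos: [444.7, -205.5, 47.6]
eef_rot: [-2.354, 2.081, -0.0]
wrist_force: [-0.1, 0.0, 1.4]
finger_gap: 44.8
grip_force: 6.0
```

```bash
python3 p.py 444.5 -205.5 47.5 187 621.5 -181 187.5 187
```

```text
-0.27 -17.87 -14.0 turn -0.0
```

Emit:
drive_tool(
  deltas=[0, 0, -1, 0, 0, 0, 1, 0, 0, -4, 0, 0, 0, 1, 0, 0, -8, 0, 0, 0, 1, -0.1, -3, -11, 0, 0, 0, 1, -0.1, -7, -12, 0, 0, 0, 1, -0.2, -11, -12, 0, 0, 0, 1, -0.3, -15, -12, 0, 0, 0, 1, -0.3, -17.5, -12, 0, 0, 0, 1, -0.3, -17.9, -12, 0, 0, 0, 1, -0.3, -17.9, -12, 0, 0, 0, 1],
)

```text
time: 12.3
tool_pos: [622.0, -180.2, 167.1]
eef_rot: [2.354, -2.08, -0.002]
wrist_force: [-0.7, -0.1, 0.5]
finger_gap: 44.6
grip_force: 6.0
```

Emit:
drive_tool(
  deltas=[0, 0, 2, 0, 0, 0, 1, 0, 0, 5, 0, 0, 0, 1, 0, 0, 8, 0, 0, 0, 1, 0, 0, 9.6, 0, 0, 0, 1, 0, 0, 10.6, 0, 0, 0, 1, 0, 0, 11.1, 0, 0, 0, 1, 0, 0, 11.3, 0, 0, 0, 1, 0, 0, 11.4, 0, 0, 0, 1, 0, 0, 11.5, 0, 0, 0, 1, 0, 0, 11.5, 0, 0, 0, 1],
)

```text
time: 13.3
tool_pos: [622.3, -180.5, 53.2]
eef_rot: [-2.353, 2.08, -0.001]
wrist_force: [-0.2, 0.5, -0.6]
finger_gap: 44.8
grip_force: 6.0
```

Emit:
drive_tool(
  deltas=[0, 0, 0, 0, 0, 0, 1, 0, 0, 0.05, 0, 0, 0, 1, 0, 0, 0.05, 0, 0, 0, 1, 0, 0, 0.1, 0, 0, 0, 1, 0, 0, 0.1, 0, 0, 0, 1, 0, 0, 0.15, 0, 0, 0, 1, 0, 0, 0.15, 0, 0, 0, 1, 0, 0, 0.15, 0, 0, 0, 1, 0, 0, 0.15, 0, 0, 0, 1, 0, 0, 0.15, 0, 0, 0, 1],
)

```text
time: 14.3
tool_pos: [622.1, -180.6, 51.6]
eef_rot: [-2.354, 2.08, -0.001]
wrist_force: [-2.8, 1.1, 6.5]
finger_gap: 44.6
grip_force: 5.9
```

Emit:
drive_tool(
  deltas=[0, 0, 0, 0, 0, 0, 0, 0, 0, 0, 0, 0, 0, 0, 0, 0, 0, 0, 0, 0, 0, 0, 0, 0, 0, 0, 0, 0, 0, 0, 0, 0, 0, 0, 0, 0, 0, 0, 0, 0, 0, 0, 0, 0, -1, 0, 0, 0, 0, 0, 0, -4, 0, 0, 0, 0, 0, 0, -8, 0, 0, 0, 0, 0, 0, -12, 0, 0, 0, 0],
)

```text
time: 15.3
tool_pos: [621.8, -180.6, 172.9]
eef_rot: [2.354, -2.08, -0.0]
wrist_force: [0.7, -0.9, 0.5]
finger_gap: 86.9
grip_force: 0.0
```

```bash
python3 p.py 621.5 -180.5 171 187 590 90 171 144  563 362 171 101;  python3 p.py 590 90 171 144  563 362 171 101
```

```text
-27.23 -0.17 -0.0 turn 43.0
-54.56 -0.81 -0.0 turn 86.0
-20.42 18.17 -0.0 turn 43.0
```

Emit:
drive_tool(
  deltas=[-5, 0, 0, 0, 0, 8, 0, -10, 0, 0, 0, 0, 16, 0, -15, -0.1, 0, 0, 0, 24, 0, -20, -0.1, 0, 0, 0, 32, 0, -25, -0.2, 0, 0, 0, 40, 0, -30, -0.2, 0, 0, 0, 48, 0, -35, -0.3, 0, 0, 0, 56, 0, -40, -0.4, 0, 0, 0, 64, 0, -45, -0.5, 0, 0, 0, 72, 0, -50, -0.6, 0, 0, 0, 80, 0],
)

```text
time: 16.3
tool_pos: [567.1, 309.2, 172.3]
eef_rot: [-0.457, 3.107, 0.001]
wrist_force: [1.2, -0.0, 0.3]
finger_gap: 86.8
grip_force: 0.0
```

```bash
python3 - <<'E'
from h import *
s=status.state();print(s['tool_pos'],yaw(s))
a=np.radians(187);print(np.array([621.5,-180.5])-500*np.array([-np.sin(a),np.cos(a)])-6*np.array([np.cos(a),np.sin(a)]))
E
python3 p.py 567 316.5 171 107 563 362 171 101
```

```text
[567.11334389 309.24713604 172.31537264] 106.7398322970781
[566.52060521 316.50429188]
-0.95 4.47 -0.0 turn 6.0
```

Emit:
drive_tool(
  deltas=[-1, 4.5, 0, 0, 0, 6, 0, -1, 4.5, 0, 0, 0, 6, 0, -1, 4.5, 1, 0, 0, 6, 0, -1, 4.5, 2, 0, 0, 6, 0, -1, 4.5, 2, 0, 0, 6, 0, -1, 4.5, 2, 0, 0, 6, 0, -1, 4.5, 2, 0, 0, 6, 0, -1, 4.5, 2, 0, 0, 6, 0, -1, 4.5, 2, 0, 0, 6, 0, -1, 4.5, 2, 0, 0, 6, 0],
)

```text
time: 17.3
tool_pos: [564.0, 353.1, 151.3]
eef_rot: [-0.302, 3.127, 0.001]
wrist_force: [-0.4, 0.1, -0.1]
finger_gap: 87.1
grip_force: 0.0
```

```bash
python3 - <<'E'
from h import *
w,M,s=wrist('w4.png');np.save('M4.npy',M);print(s['tool_pos'],yaw(s))
a=np.radians(11);R=np.array([[np.cos(a),-np.sin(a)],[np.sin(a),np.cos(a)]])
for x,y in [(-52,-23),(52,-23),(52,23),(-52,23)]:
  print(wpx(w,M,(*(R@[x,y]+[563.2,362.7]),52)).round())
E
```

```text
[564.00697229 353.12264708 151.3330656 ] 101.04787052867003
[294. 170.]
[296. 332.]
[366. 332.]
[373. 170.]
```

View pics/w4.png

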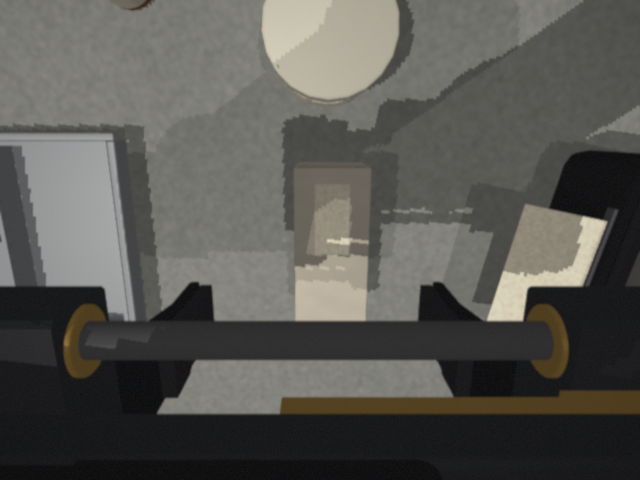

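The carton's near edge is at (294,163)-(371,168), matching the prediction. The TCP is about 9 mm short in y and yaw is right. The slip and printer are clear on the right.

Emit:
drive_tool(
  deltas=[0.1, 0.9, 0, 0, 0, 0, 0, 0.1, 0.9, 2, 0, 0, 0, 0, 0.1, 0.9, 5, 0, 0, 0, 0, 0.1, 0.9, 7.5, 0, 0, 0, 0, 0.1, 0.9, 9.3, 0, 0, 0, 0, 0.1, 0.9, 10.1, 0, 0, 0, 0, 0.1, 0.9, 10.4, 0, 0, 0, 0, 0.1, 0.9, 10.4, 0, 0, 0, 1, 0.1, 0.9, 10.4, 0, 0, 0, 1, 0.1, 0.9, 10.4, 0, 0, 0, 1],
  force=12,
)

```text
time: 18.35
tool_pos: [561.7, 362.3, 48.3]
eef_rot: [-0.303, 3.125, 0.002]
wrist_force: [-0.2, -1.1, 0.5]
finger_gap: 70.5
grip_force: 0.0
```

Emit:
drive_tool(
  deltas=[0, 0, 0, 0, 0, 0, 1, 0, 0, 0, 0, 0, 0, 1, 0, 0, 0, 0, 0, 0, 1, 0, 0, 0, 0, 0, 0, 1, 0, 0, 0, 0, 0, 0, 1, 0, 0, 0, 0, 0, 0, 1, 0, 0, 0, 0, 0, 0, 1, 0, 0, 0, 0, 0, 0, 1, 0, 0, 0, 0, 0, 0, 1, 0, 0, 0, 0, 0, 0, 1],
)

```text
time: 19.35
tool_pos: [561.3, 361.8, 47.3]
eef_rot: [-0.303, 3.127, 0.0]
wrist_force: [-0.5, -0.0, 3.1]
finger_gap: 46.0
grip_force: 12.0
```

```bash
python3 -c "
from h import *
s=status.state();print(s['tool_pos'],yaw(s),s['finger_gap'])"
python3 p.py 562 362 47 101 598 184.3 147 100.8
```

```text
[561.27587438 361.83289361  47.3066416 ] 101.05581380067572 45.95528080734403
-0.14 -18.13 -10.0 turn 0.2
```

Emit:
drive_tool(
  deltas=[0, 0, -1, 0, 0, 0, 1, 0, 0, -4, 0, 0, 0, 1, 0, -1, -7, 0, 0, 0, 1, 0, -4, -9, 0, 0, 0, 1, -0.1, -8, -9, 0, 0, 0, 1, -0.1, -12, -9, 0, 0, 0, 1, -0.1, -15.5, -9, 0, 0, 0, 1, -0.1, -17.8, -9, 0, 0, 0, 1, -0.1, -18.1, -9, 0, 0, 0, 1, -0.1, -18.1, -9, 0, 0, 0, 1],
)

```text
time: 20.35
tool_pos: [596.9, 183.7, 137.2]
eef_rot: [0.3, -3.127, -0.0]
wrist_force: [-0.2, 0.7, -0.8]
finger_gap: 46.3
grip_force: 12.0
```

```bash
python3 - <<'E'
from h import *
w,M,s=wrist('w5.png');np.save('M5.npy',M);print(s['tool_pos'],yaw(s))
a=np.radians(10.8);R=np.array([[np.cos(a),-np.sin(a)],[np.sin(a),np.cos(a)]])
for x,y in [(-73,-83.5),(73,-83.5),(73,83.5),(-73,83.5),(-65,0)]:
  print(wpx(w,M,(*(R@[x,y]+[606,146.5]),28)).round())
E
```

```text
[596.92166554 183.68908932 137.16239566] 100.97087683166863
[112. 133.]
[138. 354.]
[382. 355.]
[393. 134.]
[253. 148.]
```

View pics/w5.png

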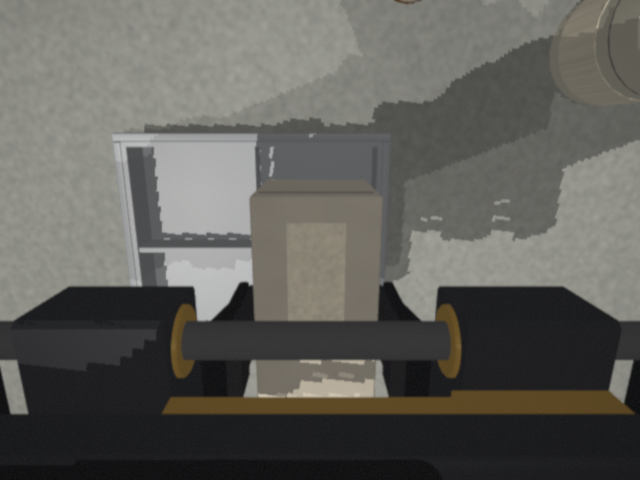

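The tray rim corners at (113,134) and (391,135) match the prediction, and the carton is square to it.

```bash
python3 - <<'E'
from h import *
w=dict(np.load('pics/w5.png.npz'));M=np.load('M5.npy')
a=np.radians(10.8);R=np.array([[np.cos(a),-np.sin(a)],[np.sin(a),np.cos(a)]])
for p,z in [((316,194),142),((318,182),90)]:
  print(R.T@(wray(w,M,*p,z)[:2]-[606,146.5]))
E
```

```text
[-53.72527828  37.56177196]
[-51.80650907  38.54160609]
```

Emit:
drive_tool(
  deltas=[0, 0, 2, 0, 0, 0, 1, 0, 0, 4.5, 0, 0, 0, 1, 0, 0, 6.5, 0, 0, 0, 1, 0, 0, 7.6, 0, 0, 0, 1, 0, 0, 8.1, 0, 0, 0, 1, 0, 0, 8.3, 0, 0, 0, 1, 0, 0, 8.4, 0, 0, 0, 1, 0, 0, 8.5, 0, 0, 0, 1, 0, 0, 8.5, 0, 0, 0, 1, 0, 0, 8.5, 0, 0, 0, 1],
)

```text
time: 21.4
tool_pos: [597.1, 184.3, 52.6]
eef_rot: [-0.302, 3.126, 0.001]
wrist_force: [-0.9, 0.0, -1.8]
finger_gap: 45.8
grip_force: 12.0
```

Emit:
drive_tool(
  deltas=[0, 0, 0, 0, 0, 0, 1, 0, 0, 0.05, 0, 0, 0, 1, 0, 0, 0.05, 0, 0, 0, 1, 0, 0, 0.1, 0, 0, 0, 1, 0, 0, 0.1, 0, 0, 0, 1, 0, 0, 0.15, 0, 0, 0, 1, 0, 0, 0.15, 0, 0, 0, 1, 0, 0, 0.15, 0, 0, 0, 1, 0, 0, 0.15, 0, 0, 0, 1, 0, 0, 0.15, 0, 0, 0, 1],
)

```text
time: 22.4
tool_pos: [597.0, 184.3, 51.3]
eef_rot: [-0.303, 3.127, 0.0]
wrist_force: [-2.1, -0.4, 4.7]
finger_gap: 46.1
grip_force: 12.0
```

Emit:
drive_tool(
  deltas=[0, 0, 0, 0, 0, 0, 0, 0, 0, 0, 0, 0, 0, 0, 0, 0, 0, 0, 0, 0, 0, 0, 0, 0, 0, 0, 0, 0, 0, 0, 0, 0, 0, 0, 0, 0, 0, 0, 0, 0, 0, 0, 0, 0, -1, 0, 0, 0, 0, 0, 0, -4, 0, 0, 0, 0, 0, 0, -8, 0, 0, 0, 0, 0, 0, -12, 0, 0, 0, 0],
)

```text
time: 23.4
tool_pos: [596.7, 184.1, 172.4]
eef_rot: [0.303, -3.127, 0.001]
wrist_force: [0.7, 0.9, -0.4]
finger_gap: 87.1
grip_force: 0.0
```

```bash
python3 p.py 597 184 170.5 101  590 -90 170.5 101  549.5 -365 150.5 101
```

```text
5.92 -26.76 -0.0 turn -0.0
15.14 -52.98 2.0 turn -0.0
```

Emit:
drive_tool(
  deltas=[1.1, -5, 0, 0, 0, 0, 0, 2.2, -10, 0, 0, 0, 0, 0, 3.3, -14.5, 0, 0, 0, 0, 0, 4.2, -19, 0, 0, 0, 0, 0, 5.2, -23.5, 0, 0, 0, 0, 0, 6.3, -28, 0, 0, 0, 0, 0, 7.9, -32.5, 0, 0, 0, 0, 0, 9.5, -37, 0, 0, 0, 0, 0, 11, -41.5, 0, 0, 0, 0, 0, 12.6, -46, 0, 0, 0, 0, 0],
)

```text
time: 24.4
tool_pos: [561.1, -293.2, 171.7]
eef_rot: [-0.303, 3.126, -0.001]
wrist_force: [0.4, -0.5, 0.2]
finger_gap: 87.0
grip_force: 0.0
```

```bash
python3 - <<'E'
from h import *
w,M,s=wrist('w6.png');np.save('M6.npy',M);print(s['tool_pos'],yaw(s),wpx(w,M,(550,-364.4,50)))
E
```

```text
[ 561.07860005 -293.2395714   171.68269197] 101.06783202667035 [212.94473126 207.41480135]
```

```bash
python3 p.py 561.1 -291.6 170.5 101  549.7 -365 130.5 101; python3 - <<'E'
from h import *
f=cv2.imread('pics/w6.png');w=dict(np.load('pics/w6.png.npz'));M=np.load('M6.npy')
g=cv2.cvtColor(f,6);roi=g[150:270,150:280];m=(roi>165).astype(np.uint8)
n,l,st,c=cv2.connectedComponentsWithStats(m);
for i in range(1,n):
  if st[i,4]>100:print(st[i],c[i]+150,wray(w,M,*(c[i]+150),50))
E
```

```text
2.52 -6.99 4.0 turn -0.0
[  29   26   62   60 2851] [209.64749211 205.38372501] [ 549.08484999 -366.68196084   50.        ]
```

Emit:
drive_tool(
  deltas=[1, -3, 0, 0, 0, 0, 0, 2, -6, 1, 0, 0, 0, 0, 2.5, -7.1, 3, 0, 0, 0, 0, 2.5, -7.1, 5.5, 0, 0, 0, 0, 2.5, -7.1, 8, 0, 0, 0, 0, 2.5, -7.1, 10.5, 0, 0, 0, 0, 2.5, -7.1, 11.9, 0, 0, 0, 0, 2.5, -7.1, 12.3, 0, 0, 0, 0, 2.5, -7.1, 12.3, 0, 0, 0, 1, 2.5, -7.1, 12.3, 0, 0, 0, 1],
  force=12,
)

```text
time: 25.45
tool_pos: [551.5, -366.1, 49.1]
eef_rot: [-0.303, 3.125, -0.002]
wrist_force: [0.2, -1.2, 0.8]
finger_gap: 77.9
grip_force: 0.0
```

Emit:
drive_tool(
  deltas=[0, 0, 0, 0, 0, 0, 1, 0, 0, 0, 0, 0, 0, 1, 0, 0, 0, 0, 0, 0, 1, 0, 0, 0, 0, 0, 0, 1, 0, 0, 0, 0, 0, 0, 1, 0, 0, 0, 0, 0, 0, 1, 0, 0, 0, 0, 0, 0, 1, 0, 0, 0, 0, 0, 0, 1, 0, 0, 0, 0, 0, 0, 1, 0, 0, 0, 0, 0, 0, 1],
)

```text
time: 26.45
tool_pos: [550.5, -365.8, 47.7]
eef_rot: [-0.303, 3.127, -0.0]
wrist_force: [-0.4, -0.1, 2.4]
finger_gap: 41.6
grip_force: 12.0
```

```bash
python3 -c "
from h import *
s=status.state();print(s['tool_pos'],yaw(s),s['finger_gap'])"
python3 p.py 549.8 -366 47.5 101 600 -90 167.5 101  645.9 114.9 167.5 101
```

```text
[ 550.50094144 -365.84605878   47.68718261] 101.05185360747662 41.628646561448335
-10.19 26.14 -12.0 turn -0.0
-18.61 45.37 -12.0 turn -0.0
```

Emit:
drive_tool(
  deltas=[0, 0, -1, 0, 0, 0, 1, 0, 0, -4, 0, 0, 0, 1, 0, 0, -8, 0, 0, 0, 1, -1, 3, -12, 0, 0, 0, 1, -2.6, 7, -13, 0, 0, 0, 1, -4.2, 11, -13, 0, 0, 0, 1, -5.8, 15, -13, 0, 0, 0, 1, -7.5, 19, -13, 0, 0, 0, 1, -9.2, 23, -13, 0, 0, 0, 1, -11, 27, -13, 0, 0, 0, 1],
)

```text
time: 27.45
tool_pos: [606.6, -77.9, 178.1]
eef_rot: [-0.302, 3.127, 0.0]
wrist_force: [1.0, 1.0, -0.2]
finger_gap: 41.8
grip_force: 12.0
```

Emit:
drive_tool(
  deltas=[-1.5, 3.6, 0, 0, 0, 0, 1, -3, 7.2, 0, 0, 0, 0, 1, -4.6, 11, 0, 0, 0, 0, 1, -6, 14.5, 0, 0, 0, 0, 1, -7.2, 17.5, 0, 0, 0, 0, 1, -7.6, 18.4, 0, 0, 0, 0, 1, -7.6, 18.4, 0, 0, 0, 0, 1, -7.6, 18.4, 0, 0, 0, 0, 1, -7.6, 18.4, 0, 0, 0, 0, 1, -7.6, 18.4, 0, 0, 0, 0, 1],
)

```text
time: 28.45
tool_pos: [645.8, 114.1, 177.7]
eef_rot: [0.3, -3.127, 0.0]
wrist_force: [-0.6, -0.4, -1.4]
finger_gap: 41.6
grip_force: 12.0
```

```bash
python3 - <<'E'
from h import *
w,M,s=wrist('w7.png');print(s['tool_pos'],yaw(s),s['finger_gap'])
E
```

```text
[645.83226289 114.08224903 177.74723194] 100.95579208869972 41.601906009822606
```

View pics/w7.png

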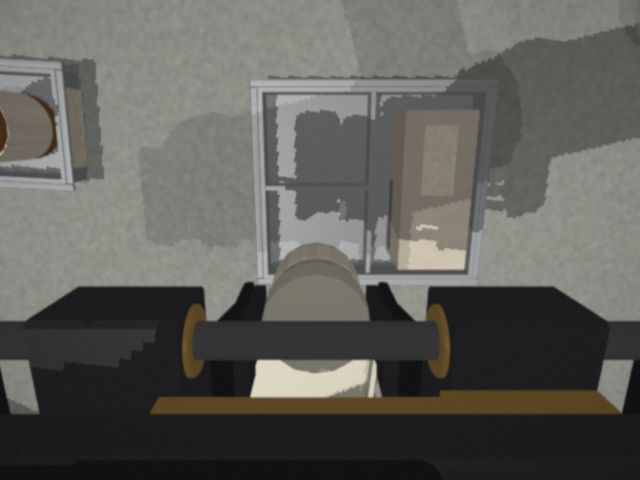

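The carton lies straight in the long compartment (390-480, 105-270), the syrup stands in the two-tray, and the ointment is held over the far small compartment.

Emit:
drive_tool(
  deltas=[0, 0, 2, 0, 0, 0, 1, 0, 0, 5.5, 0, 0, 0, 1, 0, 0, 8.5, 0, 0, 0, 1, 0, 0, 10.5, 0, 0, 0, 1, 0, 0, 11.6, 0, 0, 0, 1, 0, 0, 12.1, 0, 0, 0, 1, 0, 0, 12.4, 0, 0, 0, 1, 0, 0, 12.5, 0, 0, 0, 1, 0, 0, 12.5, 0, 0, 0, 1, 0, 0, 12.5, 0, 0, 0, 1],
)

```text
time: 29.5
tool_pos: [646.5, 115.7, 53.5]
eef_rot: [-0.303, 3.125, 0.001]
wrist_force: [-0.3, -0.1, -0.6]
finger_gap: 41.7
grip_force: 12.0
```

Emit:
drive_tool(
  deltas=[0, 0, 0, 0, 0, 0, 1, 0, 0, 0.05, 0, 0, 0, 1, 0, 0, 0.05, 0, 0, 0, 1, 0, 0, 0.1, 0, 0, 0, 1, 0, 0, 0.1, 0, 0, 0, 1, 0, 0, 0.15, 0, 0, 0, 1, 0, 0, 0.15, 0, 0, 0, 1, 0, 0, 0.15, 0, 0, 0, 1, 0, 0, 0.15, 0, 0, 0, 1, 0, 0, 0.15, 0, 0, 0, 1],
)

```text
time: 30.5
tool_pos: [646.1, 115.5, 51.7]
eef_rot: [-0.303, 3.126, -0.0]
wrist_force: [-1.6, 0.4, 4.6]
finger_gap: 41.8
grip_force: 12.0
```

Emit:
drive_tool(
  deltas=[0, 0, 0, 0, 0, 0, 0.35, 0, 0, 0, 0, 0, 0, 0.35, 0, 0, 0, 0, 0, 0, 0.35, 0, 0, 0, 0, 0, 0, 0.35, 0, 0, 0, 0, 0, 0, 0.35, 0, 0, 0, 0, 0, 0, 0.35, 0, 0, -1, 0, 0, 0, 0.35, 0, 0, -4, 0, 0, 0, 0.35, 0, 0, -8, 0, 0, 0, 0.35, 0, 0, -12, 0, 0, 0, 0],
)

```text
time: 31.5
tool_pos: [645.8, 115.3, 172.9]
eef_rot: [0.303, -3.127, 0.001]
wrist_force: [-0.4, 0.1, 1.0]
finger_gap: 59.8
grip_force: 0.0
```

```bash
python3 p.py 645.8 115 171 101 426.5 205 171 101 426.5 205 45 101
```

```text
19.81 13.02 -0.0 turn -0.0
19.81 13.02 12.6 turn -0.0
```

Emit:
drive_tool(
  deltas=[3.5, 2.3, 0, 0, 0, 0, 0, 7, 4.6, 0, 0, 0, 0, 0, 10.5, 7, 0, 0, 0, 0, 0, 14, 9.2, 0, 0, 0, 0, 0, 17.5, 11.5, 0, 0, 0, 0, 0, 19.4, 12.7, 0, 0, 0, 0, 0, 19.8, 13, 0, 0, 0, 0, 0, 19.8, 13, 0, 0, 0, 0, 0, 19.8, 13, 0, 0, 0, 0, 0, 19.8, 13, 0, 0, 0, 0, 0],
)

```text
time: 32.5
tool_pos: [427.7, 204.9, 171.1]
eef_rot: [-0.301, 3.127, -0.0]
wrist_force: [-0.1, 0.8, 0.9]
finger_gap: 86.9
grip_force: 0.0
```

```bash
python3 - <<'E'
from h import *
w,M,s=wrist('w8.png');np.save('M8.npy',M);print(s['tool_pos'],yaw(s),wpx(w,M,(427.1,206.3,82)))
E
```

```text
[427.69717628 204.92141954 171.07493488] 100.98339790884309 [319.1056655  257.87763447]
```

View pics/w8.png

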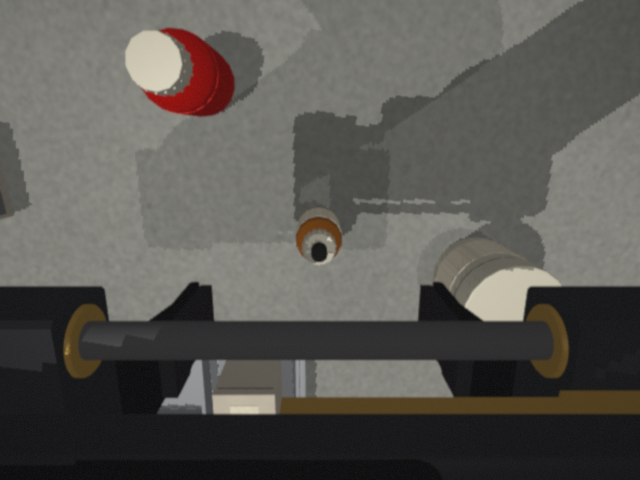

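The teat is at (319,252), centred between the fingers and about 3 mm further along tool x. The tub is clear on the right.

Emit:
drive_tool(
  deltas=[0.2, 0.1, 2, 0, 0, 0, 0, 0.2, 0.1, 5.5, 0, 0, 0, 0, 0.2, 0.1, 8.5, 0, 0, 0, 0, 0.2, 0.1, 10.5, 0, 0, 0, 0, 0.2, 0.1, 11.7, 0, 0, 0, 0, 0.2, 0.1, 12.3, 0, 0, 0, 0, 0.2, 0.1, 12.5, 0, 0, 0, 0, 0.2, 0.1, 12.5, 0, 0, 0, 1, 0.2, 0.1, 12.5, 0, 0, 0, 1, 0.2, 0.1, 12.5, 0, 0, 0, 1],
  force=12,
)

```text
time: 33.55
tool_pos: [425.0, 206.0, 46.8]
eef_rot: [-0.302, 3.126, 0.002]
wrist_force: [-0.5, 0.7, -0.1]
finger_gap: 70.5
grip_force: 0.0
```

Emit:
drive_tool(
  deltas=[0, 0, 0, 0, 0, 0, 1, 0, 0, 0, 0, 0, 0, 1, 0, 0, 0, 0, 0, 0, 1, 0, 0, 0, 0, 0, 0, 1, 0, 0, 0, 0, 0, 0, 1, 0, 0, 0, 0, 0, 0, 1, 0, 0, 0, 0, 0, 0, 1, 0, 0, 0, 0, 0, 0, 1, 0, 0, 0, 0, 0, 0, 1, 0, 0, 0, 0, 0, 0, 1],
)

```text
time: 34.55
tool_pos: [424.6, 205.7, 46.1]
eef_rot: [-0.303, 3.127, 0.0]
wrist_force: [-0.1, 0.0, -0.3]
finger_gap: 31.5
grip_force: 12.0
```

```bash
python3 p.py 424.5 205.5 46 101 580.6 102.5 166 101
```

```text
-13.36 -13.09 -12.0 turn -0.0
```

Emit:
drive_tool(
  deltas=[0, 0, -1, 0, 0, 0, 1, 0, 0, -4, 0, 0, 0, 1, 0, 0, -8, 0, 0, 0, 1, -2, -2, -11, 0, 0, 0, 1, -5, -5, -12, 0, 0, 0, 1, -8, -8, -12, 0, 0, 0, 1, -11, -11, -12, 0, 0, 0, 1, -13, -12.8, -12, 0, 0, 0, 1, -13.4, -13.1, -12, 0, 0, 0, 1, -13.4, -13.1, -12, 0, 0, 0, 1],
)

```text
time: 35.55
tool_pos: [581.2, 102.2, 165.9]
eef_rot: [0.3, -3.126, 0.0]
wrist_force: [-1.0, -0.5, -0.3]
finger_gap: 31.6
grip_force: 12.0
```

Emit:
drive_tool(
  deltas=[0, 0, 2, 0, 0, 0, 1, 0, 0, 5, 0, 0, 0, 1, 0, 0, 8, 0, 0, 0, 1, 0, 0, 9.6, 0, 0, 0, 1, 0, 0, 10.6, 0, 0, 0, 1, 0, 0, 11.1, 0, 0, 0, 1, 0, 0, 11.4, 0, 0, 0, 1, 0, 0, 11.5, 0, 0, 0, 1, 0, 0, 11.5, 0, 0, 0, 1, 0, 0, 11.5, 0, 0, 0, 1],
)

```text
time: 36.55
tool_pos: [581.6, 102.9, 51.8]
eef_rot: [-0.302, 3.126, 0.001]
wrist_force: [-0.2, 0.0, -1.3]
finger_gap: 31.3
grip_force: 12.0
```

Emit:
drive_tool(
  deltas=[0, 0, 0, 0, 0, 0, 1, 0, 0, 0.05, 0, 0, 0, 1, 0, 0, 0.05, 0, 0, 0, 1, 0, 0, 0.1, 0, 0, 0, 1, 0, 0, 0.1, 0, 0, 0, 1, 0, 0, 0.15, 0, 0, 0, 1, 0, 0, 0.15, 0, 0, 0, 1, 0, 0, 0.15, 0, 0, 0, 1, 0, 0, 0.15, 0, 0, 0, 1, 0, 0, 0.15, 0, 0, 0, 1],
)

```text
time: 37.55
tool_pos: [581.4, 102.8, 50.0]
eef_rot: [-0.303, 3.126, 0.0]
wrist_force: [-1.0, -0.6, 5.6]
finger_gap: 31.5
grip_force: 12.0
```

Emit:
drive_tool(
  deltas=[0, 0, 0, 0, 0, 0, 0.45, 0, 0, 0, 0, 0, 0, 0.45, 0, 0, 0, 0, 0, 0, 0.45, 0, 0, 0, 0, 0, 0, 0.45, 0, 0, 0, 0, 0, 0, 0.45, 0, 0, -1, 0, 0, 0, 0.45, 0, 0, -4, 0, 0, 0, 0.45, 0, 0, -8, 0, 0, 0, 0.45, 0, 0, -12, 0, 0, 0, 0.45, 0, 0, -16, 0, 0, 0, 0.45],
)

```text
time: 38.55
tool_pos: [581.0, 102.7, 212.1]
eef_rot: [-0.303, 3.126, 0.0]
wrist_force: [0.3, -0.1, -0.1]
finger_gap: 47.9
grip_force: 0.0
```

Emit:
drive_tool(
  deltas=[4, -1, 0, 0, 0, 0, 0.45, 8, -3, 0, 0, 0, 0, 0.45, 12, -5, 0, 0, 0, 0, 0.45, 16, -5, 0, 0, 0, 0, 0.45, 18, -5, 0, 0, 0, 0, 0.45, 18, -5, 0, 0, 0, 0, 0.45, 18, -5, 0, 0, 0, 0, 0.45, 18, -5, 0, 0, 0, 0, 0.45, 18, -5, 0, 0, 0, 0, 0.45, 18, -5, 0, 0, 0, 0, 0.45],
)

```text
time: 39.55
tool_pos: [414.7, 19.4, 209.3]
eef_rot: [0.302, -3.126, 0.0]
wrist_force: [0.3, 0.0, -1.0]
finger_gap: 47.8
grip_force: 0.0
```

```bash
python3 - <<'E'
from h import *
a=save('scene','s2.png')['frame'];b=save('top','t2.png')['frame']
p=cv2.resize(a[110:410,160:520],(480,400));q=cv2.resize(b[130:290,130:510],None,fx=2,fy=2)
q=cv2.resize(q,(480,202));cv2.imwrite('pics/fin.png',cv2.convertScaleAbs(np.vstack([p,q[:200]]),alpha=1.3))
E
```

```text
(no output)
```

View pics/fin.png

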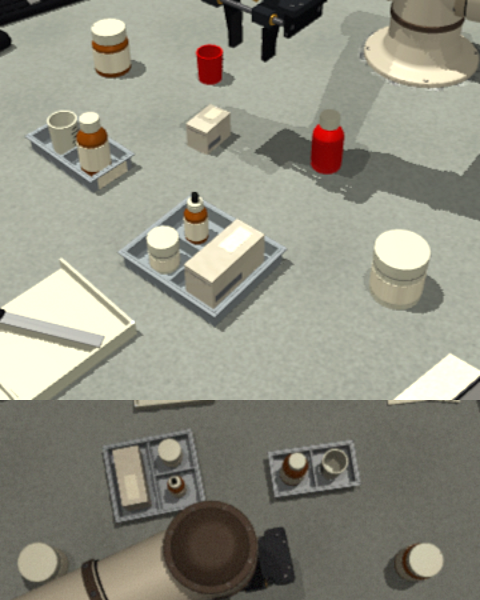

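All five items stand upright, one per compartment: syrup (93,145) and cup (63,130), dropper (196,215), ointment (163,250) and carton (225,260). The other stock and the red look-alikes haven't moved.

```bash
python3 -c "
from workcell import workorder
print(workorder.hand_in())"
```

```text
the job is handed in; nothing more can be done
None
```

Both orders are made up and handed in at about 40 s: all five items stand upright, one per compartment, and the other stock was left untouched.

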